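# Refit the filler cap of an ear irrigator

## Task

The ear irrigator's water tank has just been topped up. Put its blue screw cap back on the filler neck, level, and turn it gently backwards (anticlockwise) until you feel it drop over the thread starts, which it may do at once; then screw it clockwise until it stops, fully home, hand-tight only, and let go. Never force the cap, and leave the loose things around it where they stand.

Things in the scene. Friction and masses are not known exactly. Their poses are not given: they have to be found in the camera images.
- cap: Blue round ribbed screw cap, 60 mm across, 28 mm high, about 60 g, standing on its open side on the trolley top at first. Origin: centre of its open lower rim; z up, the closed top is 28 mm above. Straight, stiff sides, gripped from above anywhere round; a grip of 20 N is enough. Hollow 24 mm deep, 54 mm wide.
- lugs (a point): On the cap's axis, 5 mm above its rim, level with its three inner lugs, 4 mm thick, 120 degrees apart, 43 mm between their tips. Nothing outside shows where they are. A press of 3 N finds the thread. Turning takes under 0.1 Nm; at the stop or against a rib it rises steeply: 0.3 Nm is hand-tight, beyond about 0.8 Nm (60 N on the lugs together) it is forced.
- neck_top (a point): Centre of the mouth of the grey filler neck, on its upright axis; the neck stands 26 mm high on the tank. Cap rim (origin) below this point: 10 mm with the lugs on top of the thread, 18 mm once dropped through the gaps at the thread starts, 23 mm fully home. 6 to 12 mm and stiff to turn back: a lug is caught on a rib's edge; lift 5 mm and turn a little clockwise, into the gap.
- thread (a point): On the neck's axis, level with the top of its right-hand three-start thread, 50 mm across, 1.5 mm play in the cap. Its starts lie at any angle, shown by no pose. Turned clockwise on top of it, the lugs meet upright ribs: cap high and loose. Anticlockwise, within a third turn, they find 14 degree gaps and drop 8 mm if pressed lightly; then 90 to 105 degrees clockwise, 5 mm lower, to a hard stop.
- irrigator: White ear irrigator with a pale blue water tank on its right half (its own -y), 170 x 200 x 98 mm, fixed. Origin: centre of its underside on the trolley top, x towards its back, z up; dial on the front. The tank's top is 96 mm up; the neck's axis is at x = 0, y = -45 mm.
- kidney_dish: Pale kidney dish, 148 x 266 x 45 mm, loose, to be left alone. Origin: centre of its underside.
- water_bottle: Small clear water bottle, 65 mm across, 164 mm high, loose, to be left alone. Origin: centre of its underside.
- cup_stack: White stack of upturned cups, 77 mm across, 110 mm high, loose, to be left alone. Origin: centre of its underside.

How it is judged:
By the outcome, as a careful person would: the job done as asked, in the order asked, and still so for the second after the job is handed in, with the robot touching nothing.
It also fails if it takes over 72 s, if anything falls off the work surface, if the arm or the gripper's body presses on something with over 40 N, if the wrist force passes 120 N, or if a joint passes its speed limit or range.

## Robot

A 6-joint arm with a two-finger parallel gripper is mounted at the origin on a cart in front of the work surface, level with it; the furniture and walls round the work are solid. World frame = base frame: x ahead of the robot, y to its left, z up, the work surface at z = 0. Lengths are in m, angles in rad, forces in N, time in s.
With the tool pointing down it reaches from about 0.35 to 0.85 m from the base axis. Payload 8.1 kg.
Tool frame: the origin (TCP) lies at the very end of the fingers, on their centre line; the grasp point (between the pads) lies 19 mm behind it; z points along the fingers, y is the line along which they close (so a half turn about z gives the same grasp; the last joint's range is limited). The gripper opens to 93 mm and grips with 3 to 60 N. Pads are 15 mm wide; open, the fingers measure 128 mm over their backs; the gripper's body (75 mm by 188 mm) begins 65 mm behind the grasp point.
Start: joints at [-1.389, 0.13, 1.488, -0, 1.523, -0.085], TCP at [0.158, -0.579, 0.219] pointing down, gripper open.
Joint ranges: [-2.96, 2.96], [-0.89, 2.26], [0.02, 2.5], [-1.34, 4.48], [0, 2.73], [-2.66, 2.66]. Speed limits (rad/s): [2.39, 2.39, 2.79, 3.14, 3.14, 3.14].

## Interface

Orientations are given as a rotation vector (axis times angle).
In Python, from plant import read_state, eyes, workorder gives the robot as it stands. The module is installed in compiled form; this text tells all that it offers.
- The arm moves only by the tool play_rows, never from a script. Its argument "targets" is one flat list of numbers, 4 for each row, row after row: the shift along the tool's x, y, z in cm, then the turn about the tool's z in degrees. In form: [dx, dy, dz, roll, dx, dy, dz, roll, ...]. A call has 1 to 8 rows; each row is the pose to reach, as a shift and turn from the pose commanded when the call began, along the tool's axes at that moment; what a row does not reach only later rows make up. A row lasts 1/12 s, in which the tool goes at most 41.7 mm and 7.16 degrees, less where a joint would pass 70% of its speed; a pose out of reach is approached as far as the arm can. A call with a gripper value outside its range is refused whole. "grip" is the finger opening in cm, from 0 to 9.3, set as the call begins (left out, the last holds). The fingers move at their own pace and stop on an object; "grip_force" is the grip in N (left out, the last holds). Time passes only in rows, so rows that repeat a pose let the fingers close. It gives the time, the measured TCP pose, the force, the opening and the grip force at its end, in the units of the state.
- read_state(): the state, without advancing time (a new reading comes with each control period).
- eyes.read_camera(name): name is "side" or "top"; returns a dict with "image" (400x640x3 uint8, red, green, blue), "vfov" (degrees; the focal length in pixels is half the picture's height over the tangent of half this angle, whatever the lens; pixels are square), "cx", "cy" (the principal point, pixels), "cam_to_world" (4x4, takes a point from camera to world coordinates). Camera axes: x right, y up, looking along -z (the intrinsics and any distortion apply to the point x, -y, -z); pixel columns grow to the right and rows downward; lengths in m; the calibration is good to about 2 mm. A picture is of the moment at which its call begins. There is no depth.
- workorder.close_job(): hands the job in; it is judged then, once.
The state is a dict: "t": time; "q": joint angles; "dq": joint speeds; "joint_torque": joint torques, N m; "tool_pos": TCP position; "orientation": TCP orientation; "force": force on the tool from outside, world axes, zero at the start; "wrist_torque": the same for the moment, N m; "opening": finger opening in m; "gripper_force": force on a finger pad.
Only numpy, scipy, OpenCV 4.12 (cv2) and the standard library are available. Lean on these libraries where they do the work, as an engineer would, in place of code of your own. Each camera call takes 0.05 s, during which the arm holds its last target. There are 200 camera calls.

## Working session

There is one attempt and no reset: what is moved stays moved. The work goes in short steps, Python scripts to look and compute and a tool call to move; the robot and the scene stay as the last step left them, time stands still between calls to the robot, and variables do not carry over. Pictures are saved under pics/ and viewed, at most 10 in all, crops included, and the job is handed in when it is done.

Besides the shell and the picture viewer there is one more tool, called after "Call:" as name(argument=value, ...), one argument or row to a line, values as JSON. play_rows: Moves the arm, as the interface text tells. Its arguments: {"type":"object","properties":{"targets":{"type":"array"},"grip":{"type":"number"},"grip_force":{"type":"number"}},"required":["targets"]}

```bash
mkdir -p pics; cat > h.py <<'E'
import numpy as np, cv2
from plant import read_state, eyes, workorder
def cam(n,fn=None):
    c=eyes.read_camera(n)
    if fn: cv2.imwrite('pics/'+fn,c['image'][:,:,::-1])
    return c
def ray(c,u,v):
    f=200/np.tan(np.radians(c['vfov'])/2)
    M=np.array(c['cam_to_world']); d=M[:3,:3]@np.array([(u-c['cx'])/f,-(v-c['cy'])/f,-1])
    return M[:3,3],d
def onz(c,u,v,z):
    o,d=ray(c,u,v); return o+d*(z-o[2])/d[2]
def proj(c,p):
    f=200/np.tan(np.radians(c['vfov'])/2)
    M=np.array(c['cam_to_world']); q=M[:3,:3].T@(np.array(p)-M[:3,3])
    return c['cx']+f*q[0]/-q[2], c['cy']-f*q[1]/-q[2]
E
python3 - <<'E'
from h import *
for n in('top','side'):
    c=cam(n,n+'0.png'); print(n,c['vfov'],c['cx'],c['cy'],np.round(c['cam_to_world'],3).tolist(),[k for k in c])
    hsv=cv2.cvtColor(c['image'],cv2.COLOR_RGB2HSV)
    m=cv2.inRange(hsv,(95,120,40),(130,255,255))
    k,l,s,ce=cv2.connectedComponentsWithStats(m)
    for i in range(1,k):
        if s[i,4]>60: print(s[i],ce[i])
print(read_state())
E
```

```text
top 44.3455947088423 312.9771134378218 206.20662252576767 [[-0.017, 0.998, -0.056, 0.476], [-1.0, -0.017, 0.005, 0.173], [0.005, 0.056, 0.998, 1.517], [0.0, 0.0, 0.0, 1.0]] ['image', 'vfov', 'cx', 'cy', 'cam_to_world']
[ 501  121  139   21 1300] [580.09923077 131.71384615]
[ 49 135  13  35 129] [ 54.76744186 152.93023256]
[418 244  20  19 290] [427.15862069 252.64482759]
[274 392  43   8 246] [296.47560976 396.36585366]
side 50.830580150283424 317.8154376724066 199.87218134494051 [[-0.993, 0.06, -0.102, 0.4], [-0.118, -0.533, 0.838, 1.361], [-0.004, 0.844, 0.536, 0.871], [0.0, 0.0, 0.0, 1.0]] ['image', 'vfov', 'cx', 'cy', 'cam_to_world']
[287  55  18  82 553] [296.66726944  93.05063291]
[352 171  14  12 143] [358.37062937 176.62237762]
[ 492  309  104   84 6365] [543.5384132  350.63409269]
{'t': 0.1, 'q': array([-1.38939845e+00,  1.31129515e-01,  1.48914460e+00,  5.73356751e-06,
        1.52300693e+00, -8.54251529e-02]), 'dq': array([ 8.77003226e-05, -1.19450102e-03, -3.08068314e-03,  1.64842328e-04,
        4.80284728e-04,  4.90656466e-04]), 'joint_torque': array([ 3.30855699e-03, -5.61339676e+01, -4.93096232e+01,  7.73327169e-02,
        2.91057135e-02, -6.23311689e-05]), 'tool_pos': array([ 0.15811782, -0.57826286,  0.2176803 ]), 'orientation': array([-3.11200439e+00, -4.17657638e-01,  1.18168168e-04]), 'force': array([ 0.43762437, -0.72843735,  0.88397585]), 'wrist_torque': array([-0.01437729,  0.00237199, -0.02133173]), 'gripper_force': 0.0, 'opening': 0.0927913388782073}
```

View pics/top0.png

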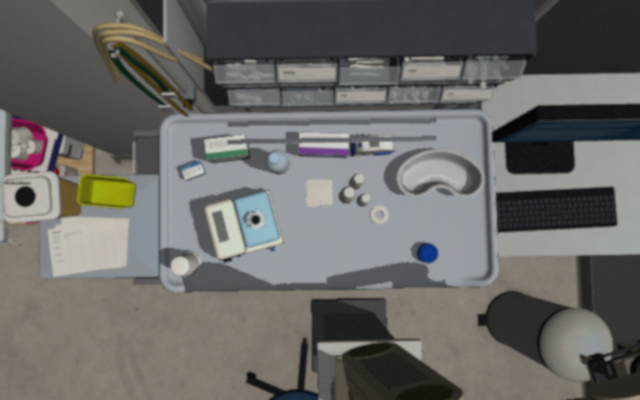

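View pics/side0.png

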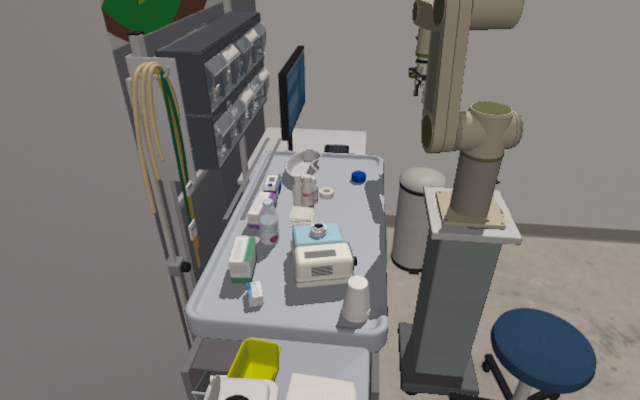

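The top view shows the blue cap at about (427,253), the neck at (256,219) on the pale-blue tank, the cups at (183,263), the bottle at (278,161) and the dish at (440,173). The side view shows the cap at (358,177) and the neck at (318,230).

```bash
python3 - <<'E'
from h import *
t=cam('top'); s=cam('side')
for c,n in((t,'t'),(s,'s')):
    hsv=cv2.cvtColor(c['image'],cv2.COLOR_RGB2HSV)
    m=cv2.inRange(hsv,(80,60,120),(105,255,255)) # tank
    k,l,st,ce=cv2.connectedComponentsWithStats(m)
    for i in range(1,k):
        if st[i,4]>150: print(n,'tank',st[i],ce[i])
print('cap top',onz(t,427.2,252.6,.02),'side',onz(s,358.4,176.6,.018))
print('neck top',onz(t,255.5,219,.122),'side',onz(s,318,228,.122))
a=t['image'][185:265,200:290]; b=s['image'][210:290,280:370]
im=np.hstack([cv2.resize(a,(400,356),interpolation=2),cv2.resize(b,(400,356),interpolation=2)])
cv2.imwrite('pics/c.png',im[:,:,::-1])
E
```

```text
t tank [ 235  191   43   55 1314] [256.31354642 218.21156773]
cap top [ 0.41280154 -0.18038907  0.02      ] side [ 0.41613911 -0.16811718  0.018     ]
neck top [0.52070741 0.32910542 0.122     ] side [0.52281639 0.34748383 0.122     ]
```

View pics/c.png

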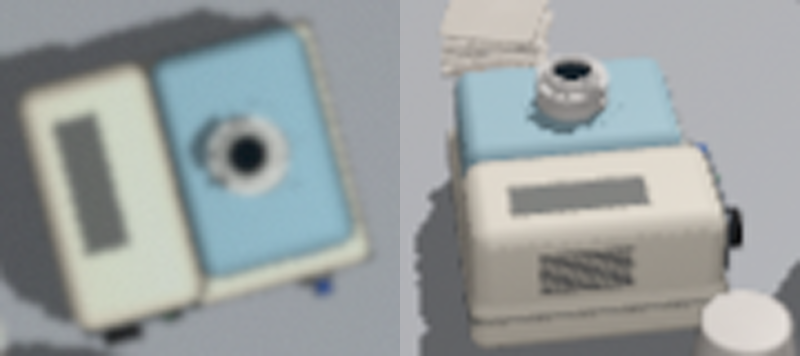

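```bash
python3 - <<'E'
from h import *
t=cam('top'); s=cam('side')
def tri(a,b):
    (o1,d1),(o2,d2)=ray(t,*a),ray(s,*b)
    k=np.linalg.lstsq(np.c_[d1,-d2],o2-o1,rcond=None)[0]; p,q=o1+k[0]*d1,o2+k[1]*d2
    return np.round((p+q)/2,4),np.round(np.linalg.norm(p-q),4)
hs=lambda c:cv2.cvtColor(c['image'],cv2.COLOR_RGB2HSV)
def blob(c,lo,hi,box):
    m=cv2.inRange(hs(c),lo,hi); x0,y0,x1,y1=box; z=np.zeros_like(m); z[y0:y1,x0:x1]=m[y0:y1,x0:x1]
    M=cv2.moments(z,True); return M['m10']/M['m00'],M['m01']/M['m00'],M['m00'],cv2.boundingRect(z)
ct=blob(t,(100,90,30),(130,255,255),(405,230,450,275)); cs=blob(s,(100,90,30),(130,255,255),(340,160,380,195))
print('cap',ct,cs,tri(ct[:2],cs[:2]))
nt=blob(t,(0,0,0),(180,255,75),(247,211,264,228)); ns=blob(s,(0,0,0),(180,255,75),(308,218,330,233))
print('mouth',nt,ns,tri(nt[:2],ns[:2]))
print('cap z.018',onz(t,*ct[:2],.02),onz(s,*cs[:2],.016)); print('mouth',onz(t,*nt[:2],.122),onz(s,*ns[:2],.122))
st=read_state(); print('tcp px',proj(t,st['tool_pos']),proj(s,st['tool_pos']))
# reference: tray corners on z=0
for u,v in((183,263),): print('cups',onz(t,u,v,.11))
E
```

```text
cap (427.3738019169329, 252.7252396166134, 313.0, (418, 244, 20, 19)) (358.3061224489796, 176.55102040816325, 147.0, (352, 171, 14, 12)) (array([ 0.4143, -0.1831,  0.01  ]), np.float64(0.0047))
mouth (255.06976744186048, 219.27906976744185, 43.0, (252, 216, 7, 8)) (318.1904761904762, 225.47619047619048, 21.0, (315, 224, 8, 4)) (array([0.5221, 0.3308, 0.1193]), np.float64(0.0042))
cap z.018 [ 0.41241286 -0.18090678  0.02      ] [ 0.4165796 -0.1720766  0.016    ]
mouth [0.51993536 0.33033552 0.122     ] [0.52376004 0.3346181  0.122     ]
tcp px (np.float64(600.2171185742936), np.float64(350.5777932179135)) (np.float64(419.5740310928077), np.float64(98.74220458696587))
cups [0.39923849 0.53825102 0.11      ]
```

Call:
play_rows(
  targets=[2.5,-2.2,0,-7,6,-5.5,0.5,-14,9.5,-8.5,1,-21,13,-11.7,1.5,-28,16.5,-14.8,2,-35,20,-18,2.5,-42,23.5,-21,3,-49,27,-24,3.5,-56],
  grip=9.3,
  grip_force=20,
)

```text
t: 0.97
tool_pos: [0.3348, -0.3059, 0.1877]
orientation: [2.547, 1.837, 0.0]
force: [1.0, -0.1, -0.2]
opening: 0.0931
gripper_force: 0.0
```

```bash
cat >> h.py <<'E'
from scipy.spatial.transform import Rotation as Ro
def to(p):
    s=read_state(); R=Ro.from_rotvec(s['orientation']).as_matrix()
    print('t',round(s['t'],2),'tcp',np.round(s['tool_pos'],4),'q',np.round(s['q'],2),'F',np.round(s['force'],1),'T',np.round(s['wrist_torque'],2),'open',round(s['opening'],4),'gf',round(s['gripper_force'],1))
    print('R',np.round(R,3).tolist())
    if p is not None: print('cm',np.round(R.T@(np.array(p)-s['tool_pos'])*100,2))
E
python3 -c "
from h import *
to([.414,-.181,.12])"
```

```text
t 0.97 tcp [ 0.3348 -0.3059  0.1877] q [-0.85 -0.26  1.92  0.    1.48 -0.53] F [ 1.  -0.1 -0.2] T [-0.08 -0.09 -0.04] open 0.0931 gf 0.0
R [[0.316, 0.949, 0.001], [0.949, -0.316, -0.0], [-0.0, 0.001, -1.0]]
cm [14.35  3.57  6.77]
```

Call:
play_rows(
  targets=[3.5,0.9,1.5,-7,7,1.8,3,-14,10.5,2.7,4.5,-21,13,3.2,5.8,-28,14.3,3.6,6.8,-35,14.3,3.6,6.8,-42,14.3,3.6,6.8,-44,14.3,3.6,6.8,-44],
)

```text
t: 1.63
tool_pos: [0.4143, -0.1832, 0.1195]
orientation: [-1.677, -2.656, 0.0]
force: [-0.6, -0.7, 0.4]
opening: 0.093
gripper_force: 0.0
```

```bash
python3 - <<'E'
from h import *
to([.414,-.181,.004])
t=cam('top'); s=cam('side')
p=read_state()['tool_pos']; print(proj(t,p),proj(s,p),proj(t,[.414,-.181,.02]),proj(s,[.414,-.181,.016]))
a=t['image'][210:290,380:470]; b=s['image'][130:210,310:400]
im=np.hstack([cv2.resize(a,(400,356),interpolation=2),cv2.resize(b,(400,356),interpolation=2)])
cv2.imwrite('pics/d.png',im[:,:,::-1])
E
```

```text
t 1.63 tcp [ 0.4143 -0.1832  0.1195] q [-0.53 -0.21  2.   -0.    1.35 -0.97] F [-0.6 -0.7  0.4] T [-0.04 -0.11  0.05] open 0.093 gf 0.0
R [[-0.43, 0.903, -0.0], [0.903, 0.43, 0.0], [0.0, -0.0, -1.0]]
cm [ 0.2   0.07 11.55]
(np.float64(436.696378257706), np.float64(253.39541996748733)) (np.float64(360.19846556731926), np.float64(152.6831469592553)) (np.float64(427.38856716013424), np.float64(252.20116036705804)) (np.float64(359.0078972428394), np.float64(175.54141442760442))
```

View pics/d.png

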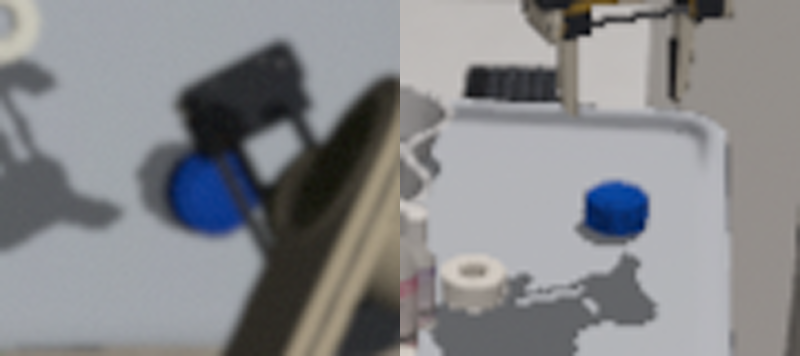

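The fingers straddle the cap, which is at crop (616,208) in the side view, centred to within a few mm. I'll centre it by squeezing along two perpendicular directions.

Call:
play_rows(
  targets=[0.2,0.1,1,7,0.2,0.1,2,14,0.2,0.1,3,21,0.2,0.1,4,28,0.2,0.1,5,35,0.2,0.1,6,42,0.2,0.1,6.5,49,0.2,0.1,7,56],
)

```text
t: 2.4
tool_pos: [0.414, -0.1817, 0.0493]
orientation: [-2.737, -1.542, 0.0]
force: [-0.0, -0.7, 0.2]
opening: 0.0931
gripper_force: 0.0
```

Call:
play_rows(
  targets=[0,0,0.5,7,0,0,1,14,0,0,1.7,21,0,0,2.5,28,0,0,3.3,34,0,0,4,34,0,0,4.4,34,0,0,4.4,34],
)

```text
t: 3.07
tool_pos: [0.4135, -0.1813, 0.0049]
orientation: [-3.064, -0.691, 0.002]
force: [-1.1, 0.5, -0.6]
opening: 0.0931
gripper_force: 0.0
```

Call:
play_rows(
  targets=[0,0,0,0,0,0,0,0,0,0,0,0,0,0,0,0,0,0,0,0,0,0,0,0,0,0,0,0,0,0,0,0],
  grip=5,
  grip_force=5,
)

```text
t: 3.73
tool_pos: [0.4145, -0.1816, 0.006]
orientation: [3.065, 0.688, 0.001]
force: [-0.3, -1.5, 1.7]
opening: 0.0612
gripper_force: 5.0
```

```bash
python3 -c "
from h import *
to([.414,-.181,.004])"
```

```text
t 3.73 tcp [ 0.4145 -0.1816  0.006 ] q [-0.53 -0.05  2.08 -0.    1.11  0.6 ] F [-0.3 -1.5  1.7] T [-0.04  0.07  0.08] open 0.0612 gf 5.0
R [[0.904, 0.427, 0.0], [0.427, -0.904, -0.0], [0.0, 0.0, -1.0]]
cm [-0.02 -0.08  0.2 ]
```

Call:
play_rows(
  targets=[0,0,0,0,0,0,0,0,0,0,0,0,0,0,0,0,0,0,0,0,0,0,0,-7,0,0,0,-14,0,0,0,-21],
  grip=9.3,
)

```text
t: 4.4
tool_pos: [0.4142, -0.1814, 0.0056]
orientation: [-2.885, -1.243, 0.0]
force: [0.5, 0.3, -0.1]
opening: 0.0931
gripper_force: 0.0
```

Call:
play_rows(
  targets=[0,0,0,-7,0,0,0,-14,0,0,0,-21,0,0,0,-28,0,0,0,-35,0,0,0,-42,0,0,0,-49,0,0,0,-56],
)

```text
t: 5.07
tool_pos: [0.4142, -0.1814, 0.0057]
orientation: [-1.963, -2.452, 0.0]
force: [-0.3, -0.4, -0.9]
opening: 0.093
gripper_force: 0.0
```

Call:
play_rows(
  targets=[0,0,0,-7,0,0,0,-13,0,0,0,-13],
)

```text
t: 5.32
tool_pos: [0.4142, -0.1814, 0.0057]
orientation: [-1.675, -2.658, 0.0]
force: [-0.6, 0.3, 0.6]
opening: 0.0931
gripper_force: 0.0
```

Call:
play_rows(
  targets=[0,0,0,0,0,0,0,0,0,0,0,0,0,0,0,0,0,0,0,0,0,0,0,0,0,0,0,0,0,0,0,0],
  grip=5,
  grip_force=25,
)

```text
t: 5.98
tool_pos: [0.4143, -0.1815, 0.0057]
orientation: [1.682, 2.654, 0.0]
force: [-0.0, 0.1, -0.2]
opening: 0.061
gripper_force: 25.0
```

Call:
play_rows(
  targets=[0,0,-0.5,0,0,0,-2,0,0,0,-5,0,0,0,-8,0,0,0,-11,0,0,0,-14,0,0,0,-17,0,0,0,-18,0],
)

```text
t: 6.65
tool_pos: [0.4161, -0.1825, 0.1911]
orientation: [1.678, 2.648, 0.0]
force: [0.2, -0.7, -0.4]
opening: 0.0608
gripper_force: 25.0
```

```bash
python3 -c "
from h import *
to([.522,.331,.19])"
```

```text
t 6.65 tcp [ 0.4161 -0.1825  0.1911] q [-0.53 -0.27  1.92 -0.    1.48 -0.97] F [ 0.2 -0.7 -0.4] T [-0.1  -0.13 -0.  ] open 0.0608 gf 25.0
R [[-0.427, 0.904, 0.006], [0.904, 0.427, -0.003], [-0.006, 0.004, -1.0]]
cm [41.91 31.51 -0.  ]
```

Call:
play_rows(
  targets=[2,1.5,0,0,5,3.8,0,0,8,6,0,0,11,8.3,0,0,14,10.5,0,0,17,12.8,0,0,20,15,0,0,23,17.3,0,0],
)

```text
t: 7.32
tool_pos: [0.472, 0.1022, 0.185]
orientation: [-1.681, -2.653, 0.001]
force: [0.9, -0.5, 0.0]
opening: 0.061
gripper_force: 25.0
```

Call:
play_rows(
  targets=[3,2.3,0,0,6,4.5,0,0,9,6.8,0,0,12,9,0,0,15,11.3,0,0,17,12.8,0,0,18.5,14,0,0,18.9,14.2,0,0],
)

```text
t: 7.98
tool_pos: [0.5196, 0.3347, 0.1843]
orientation: [-1.678, -2.655, 0.001]
force: [0.4, -0.3, -0.7]
opening: 0.0607
gripper_force: 25.0
```

Call:
play_rows(
  targets=[0,0,0,0,0,0,0,0,0,0,0,0],
)

```text
t: 8.23
tool_pos: [0.52, 0.3307, 0.1854]
orientation: [-1.682, -2.653, 0.001]
force: [0.1, -0.1, -1.4]
opening: 0.0606
gripper_force: 25.0
```

```bash
python3 - <<'E'
from h import *
to([.522,.331,.145])
t=cam('top'); s=cam('side')
p=read_state()['tool_pos'].copy(); p[2]+=.008; print('cap c',proj(t,p),proj(s,p)); print('neck',proj(t,[.522,.331,.122]),proj(s,[.522,.331,.122]))
for c,z in((t,.02),(s,.008)):
    m=cv2.inRange(cv2.cvtColor(c['image'],cv2.COLOR_RGB2HSV),(100,90,30),(130,255,255))
    k,l,st,ce=cv2.connectedComponentsWithStats(m)
    for i in range(1,k):
        if st[i,4]>60: print(st[i],ce[i])
a=t['image'][180:260,210:300]; b=s['image'][190:270,275:365]
im=np.hstack([cv2.resize(a,(400,356),interpolation=2),cv2.resize(b,(400,356),interpolation=2)])
cv2.imwrite('pics/e.png',im[:,:,::-1])
E
```

```text
t 8.23 tcp [0.52   0.3307 0.1854] q [ 0.48  0.19  1.48 -0.    1.47  0.04] F [ 0.1 -0.1 -1.4] T [-0.02 -0.05  0.01] open 0.0606 gf 25.0
R [[-0.426, 0.905, -0.001], [0.905, 0.426, -0.001], [-0.0, -0.001, -1.0]]
cm [-0.06  0.2   4.04]
cap c (np.float64(251.90961739136), np.float64(218.40003628945954)) (np.float64(319.4578220407235), np.float64(204.98102917732822))
neck (np.float64(254.82806475480723), np.float64(218.55665621071978)) (np.float64(318.90647986489813), np.float64(224.81804525685106))
[ 499  121  141   22 2337] [575.25246042 131.23962345]
[ 49 134  13  36 159] [ 54.79245283 152.8427673 ]
[286  73  19  64 528] [292.84659091 103.73106061]
[310 197  20  18 302] [319.58609272 205.65562914]
[ 492  309  104   85 6482] [543.18991052 350.58222771]
```

View pics/e.png

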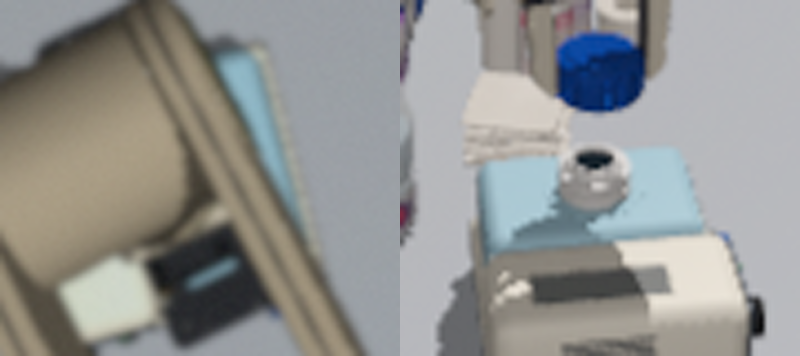

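The side crop shows the cap at (601,72), its axis very slightly to the right of the neck's (594,160). The neck is therefore about 3 mm further in x. I'll move there, go lower and compare from close by.

Call:
play_rows(
  targets=[-0.1,0.2,1.5,0,-0.1,0.3,3,0,-0.1,0.3,4.2,0,-0.1,0.3,4.8,0,-0.1,0.3,4.8,0,-0.1,0.3,4.8,0],
)

```text
t: 8.83
tool_pos: [0.5231, 0.332, 0.1377]
orientation: [-1.682, -2.653, 0.001]
force: [-0.5, 0.1, -0.9]
opening: 0.061
gripper_force: 25.0
```

```bash
python3 - <<'E'
from h import *
to([.5235,.331,.1177])
s=cam('side')
p=read_state()['tool_pos'].copy(); p[2]+=.008; print('cap c',proj(s,p)); print('neck',proj(s,[.5235,.331,.122]))
print('axis cols',[proj(s,[p[0],p[1],z])[0] for z in(.096,.122,.14)])
im=s['image']; m=cv2.inRange(cv2.cvtColor(im,cv2.COLOR_RGB2HSV),(100,90,30),(130,255,255))
for r in range(212,229): 
    c=np.flatnonzero(m[r,300:340]); print(r,'cap',(c[0]+300,c[-1]+300,(c[0]+c[-1])/2+300) if len(c) else None)
for r in range(225,240): print(r,im[r,305:334,0].tolist())
cv2.imwrite('pics/f.png',cv2.resize(im[195:255,280:360],(800,600),interpolation=2)[:,:,::-1])
E
```

```text
t 8.83 tcp [0.5231 0.332  0.1377] q [0.48 0.23 1.52 0.   1.39 0.04] F [-0.5  0.1 -0.9] T [ 0.02 -0.11 -0.01] open 0.061 gf 25.0
R [[-0.427, 0.904, -0.001], [0.904, 0.427, -0.0], [-0.0, -0.001, -1.0]]
cm [-0.11 -0.    2.  ]
cap c (np.float64(318.32668762469706), np.float64(218.41522023391082))
neck (np.float64(318.41543195466346), np.float64(224.78556488371274))
axis cols [np.float64(318.38719240486324), np.float64(318.35632816488595), np.float64(318.334562507179)]
212 cap (np.int64(313), np.int64(324), np.float64(318.5))
213 cap (np.int64(311), np.int64(325), np.float64(318.0))
214 cap (np.int64(310), np.int64(328), np.float64(319.0))
215 cap (np.int64(310), np.int64(328), np.float64(319.0))
216 cap (np.int64(310), np.int64(328), np.float64(319.0))
217 cap (np.int64(310), np.int64(328), np.float64(319.0))
218 cap (np.int64(310), np.int64(328), np.float64(319.0))
219 cap (np.int64(310), np.int64(328), np.float64(319.0))
220 cap (np.int64(310), np.int64(328), np.float64(319.0))
221 cap (np.int64(310), np.int64(327), np.float64(318.5))
222 cap (np.int64(310), np.int64(327), np.float64(3
[... 1748 characters left out ...]
, 174, 176, 176, 176]
235 [135, 111, 94, 94, 94, 94, 100, 114, 129, 142, 146, 147, 149, 150, 150, 150, 149, 141, 124, 107, 103, 129, 159, 172, 175, 176, 177, 177, 176]
236 [95, 95, 94, 95, 94, 95, 95, 97, 108, 121, 132, 141, 144, 145, 145, 139, 135, 120, 101, 95, 92, 112, 159, 174, 176, 178, 177, 177, 177]
237 [95, 95, 95, 95, 96, 95, 98, 96, 96, 99, 105, 112, 115, 115, 115, 110, 107, 99, 96, 95, 91, 105, 162, 176, 177, 177, 177, 177, 177]
238 [95, 95, 96, 96, 95, 95, 97, 97, 93, 98, 101, 101, 99, 98, 99, 98, 98, 96, 96, 96, 94, 95, 126, 166, 177, 177, 177, 177, 177]
239 [95, 96, 96, 95, 95, 95, 96, 96, 93, 96, 99, 99, 97, 96, 97, 98, 96, 97, 96, 95, 95, 96, 95, 146, 173, 177, 176, 175, 174]
```

View pics/f.png

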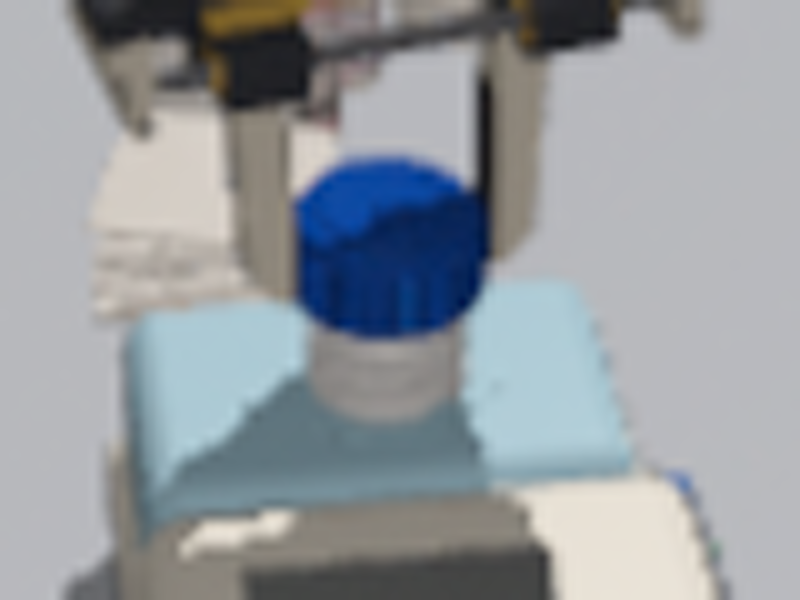

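The cap (crop x≈388) sits centred over the neck (x≈385), within about 0.6 mm. Lowering slowly.

Call:
play_rows(
  targets=[-0.1,0,0.4,0,-0.1,0,0.7,0,-0.1,0,0.9,0,-0.1,0,1.1,0,-0.1,0,1.3,0,-0.1,0,1.4,0,-0.1,0,1.5,0,-0.1,0,1.5,0],
)

```text
t: 9.55
tool_pos: [0.5235, 0.3314, 0.1224]
orientation: [-1.681, -2.654, 0.001]
force: [-0.3, -0.4, -0.8]
opening: 0.0609
gripper_force: 25.0
```

Call:
play_rows(
  targets=[0,0,0.1,0,0,0,0.2,0,0,0,0.3,0,0,0,0.4,0,0,0,0.45,0,0,0,0.45,0],
)

```text
t: 10.05
tool_pos: [0.5236, 0.3313, 0.118]
orientation: [-1.681, -2.654, 0.0]
force: [0.6, -0.5, -0.7]
opening: 0.0609
gripper_force: 25.0
```

```bash
python3 -c "
from h import *
to(None)"
```

```text
t 10.05 tcp [0.5236 0.3313 0.118 ] q [ 0.48  0.25  1.54 -0.    1.35  0.04] F [ 0.6 -0.5 -0.7] T [-0.02 -0.15 -0.04] open 0.0609 gf 25.0
R [[-0.427, 0.904, -0.0], [0.904, 0.427, -0.0], [-0.0, -0.0, -1.0]]
```

Call:
play_rows(
  targets=[0,0,0.05,0,0,0,0.1,0,0,0,0.1,0,0,0,0.1,0],
)

```text
t: 10.38
tool_pos: [0.5238, 0.3315, 0.1177]
orientation: [1.681, 2.654, 0.001]
force: [-1.5, -0.4, 3.3]
opening: 0.0607
gripper_force: 25.0
```

Call:
play_rows(
  targets=[0,0,0.05,0,0,0,0.1,0,0,0,0.1,0,0,0,0.1,0],
)

```text
t: 10.72
tool_pos: [0.5238, 0.3316, 0.1174]
orientation: [1.681, 2.654, 0.001]
force: [-4.1, -1.1, 8.8]
opening: 0.0612
gripper_force: 25.0
```

Call:
play_rows(
  targets=[0.02,-0.04,-0.07,0,0.02,-0.04,-0.07,0,0.02,-0.04,-0.07,0],
)

```text
t: 10.97
tool_pos: [0.5237, 0.3315, 0.1175]
orientation: [1.681, 2.653, 0.001]
force: [-1.0, -1.3, 5.6]
opening: 0.0609
gripper_force: 25.0
```

Call:
play_rows(
  targets=[0,0,0,-3,0,0,0,-6,0,0,0,-6],
)

```text
t: 11.22
tool_pos: [0.5236, 0.3319, 0.1176]
orientation: [1.535, 2.741, 0.002]
force: [-0.6, -0.5, 5.3]
opening: 0.0606
gripper_force: 25.0
```

```bash
python3 -c "
from h import *
to(None)"
```

```text
t 11.22 tcp [0.5236 0.3319 0.1176] q [ 0.48  0.25  1.54  0.    1.35 -0.07] F [-0.6 -0.5  5.3] T [-0.1   0.04  0.1 ] open 0.0606 gf 25.0
R [[-0.522, 0.853, 0.001], [0.853, 0.522, 0.001], [0.0, 0.001, -1.0]]
```

Good: 5 N press and free turning. Continuing in small steps.

Call:
play_rows(
  targets=[0,0,0,-3,0,0,0,-6,0,0,0,-6],
)

```text
t: 11.47
tool_pos: [0.5236, 0.3319, 0.1176]
orientation: [1.39, 2.817, 0.002]
force: [-1.0, 0.7, 5.7]
opening: 0.0607
gripper_force: 25.0
```

Call:
play_rows(
  targets=[0,0,0,-3,0,0,0,-6,0,0,0,-6],
)

```text
t: 11.72
tool_pos: [0.5235, 0.3319, 0.1176]
orientation: [1.24, 2.886, 0.002]
force: [0.2, -0.2, 6.0]
opening: 0.0607
gripper_force: 25.0
```

Call:
play_rows(
  targets=[0,0,0,-3,0,0,0,-6,0,0,0,-6],
)

```text
t: 11.97
tool_pos: [0.5234, 0.3317, 0.1175]
orientation: [1.088, 2.947, 0.001]
force: [-1.5, -1.0, 5.4]
opening: 0.0607
gripper_force: 25.0
```

Call:
play_rows(
  targets=[0,0,0,-3,0,0,0,-6,0,0,0,-6],
)

```text
t: 12.22
tool_pos: [0.5235, 0.3318, 0.1175]
orientation: [0.932, 3.0, 0.001]
force: [-1.3, -1.1, 6.5]
opening: 0.0611
gripper_force: 25.0
```

Call:
play_rows(
  targets=[0,0,0,-3,0,0,0,-6,0,0,0,-6],
)

```text
t: 12.47
tool_pos: [0.5235, 0.3319, 0.1176]
orientation: [0.773, 3.044, 0.002]
force: [-1.5, 0.5, 5.4]
opening: 0.0608
gripper_force: 25.0
```

Call:
play_rows(
  targets=[0,0,0,-3,0,0,0,-6,0,0,0,-6],
)

```text
t: 12.72
tool_pos: [0.5235, 0.3318, 0.1176]
orientation: [0.613, 3.081, 0.001]
force: [-1.6, 0.1, 5.8]
opening: 0.0608
gripper_force: 25.0
```

Call:
play_rows(
  targets=[0,0,0,-3,0,0,0,-6,0,0,0,-6],
)

```text
t: 12.97
tool_pos: [0.5235, 0.3318, 0.1176]
orientation: [0.451, 3.108, 0.001]
force: [-0.4, 0.0, 5.2]
opening: 0.0611
gripper_force: 25.0
```

Call:
play_rows(
  targets=[0,0,0,-3,0,0,0,-6,0,0,0,-6],
)

```text
t: 13.22
tool_pos: [0.5231, 0.3318, 0.1173]
orientation: [-0.288, -3.128, -0.001]
force: [-2.4, -0.5, 4.8]
opening: 0.0609
gripper_force: 25.0
```

Call:
play_rows(
  targets=[0,0,0,-2,0,0,0,-3,0,0,0,-3],
)

```text
t: 13.47
tool_pos: [0.5228, 0.3318, 0.1173]
orientation: [-0.209, -3.134, -0.001]
force: [-3.8, -0.0, 6.2]
opening: 0.0606
gripper_force: 25.0
```

```bash
python3 -c "
from h import *
to(None)"
```

```text
t 13.47 tcp [0.5228 0.3318 0.1173] q [ 0.48  0.25  1.54  0.    1.35 -0.96] F [-3.8 -0.   6.2] T [-0.06  0.68 -0.11] open 0.0606 gf 25.0
R [[-0.991, 0.133, -0.001], [0.133, 0.991, 0.001], [0.001, 0.0, -1.0]]
```

Call:
play_rows(
  targets=[0.07,0,0,0,0.07,0,0,0,0.07,0,0,0],
)

```text
t: 13.72
tool_pos: [0.5226, 0.3318, 0.1173]
orientation: [0.211, 3.134, 0.001]
force: [-1.6, -0.8, 5.4]
opening: 0.061
gripper_force: 25.0
```

```bash
python3 -c "
from h import *
to(None)"
```

```text
t 13.72 tcp [0.5226 0.3318 0.1173] q [ 0.48  0.25  1.54  0.    1.35 -0.95] F [-1.6 -0.8  5.4] T [-0.08  0.24 -0.06] open 0.061 gf 25.0
R [[-0.991, 0.134, 0.0], [0.134, 0.991, 0.001], [-0.0, 0.001, -1.0]]
```

Lateral load relieved. Turning on in 3° steps.

Call:
play_rows(
  targets=[0,0,0,-2,0,0,0,-3,0,0,0,-3],
)

```text
t: 13.97
tool_pos: [0.5227, 0.3315, 0.1168]
orientation: [0.128, 3.138, 0.0]
force: [0.9, -0.4, 2.1]
opening: 0.061
gripper_force: 25.0
```

```bash
python3 -c "
from h import *
to(None)"
```

```text
t 13.97 tcp [0.5227 0.3315 0.1168] q [ 0.48  0.25  1.54 -0.    1.35 -1.01] F [ 0.9 -0.4  2.1] T [-0.04 -0.34  0.05] open 0.061 gf 25.0
R [[-0.997, 0.081, 0.001], [0.081, 0.997, 0.0], [-0.001, 0.0, -1.0]]
```

Call:
play_rows(
  targets=[0,0,0.05,0,0,0,0.1,0,0,0,0.1,0],
)

```text
t: 14.22
tool_pos: [0.5231, 0.3315, 0.1164]
orientation: [0.13, 3.138, 0.0]
force: [0.4, -1.9, 5.3]
opening: 0.0612
gripper_force: 25.0
```

```bash
python3 -c "
from h import *
to(None)"
```

```text
t 14.22 tcp [0.5231 0.3315 0.1164] q [ 0.48  0.25  1.55 -0.    1.35 -1.01] F [ 0.4 -1.9  5.3] T [-0.25 -0.11  0.14] open 0.0612 gf 25.0
R [[-0.997, 0.083, 0.001], [0.083, 0.997, 0.0], [-0.001, 0.0, -1.0]]
```

Call:
play_rows(
  targets=[0,0,0,-2,0,0,0,-3,0,0,0,-3],
)

```text
t: 14.47
tool_pos: [0.5225, 0.3313, 0.1154]
orientation: [-0.047, -3.141, 0.001]
force: [2.0, -0.2, 0.0]
opening: 0.0607
gripper_force: 25.0
```

```bash
python3 -c "
from h import *
to(None)"
```

```text
t 14.47 tcp [0.5225 0.3313 0.1154] q [ 0.48  0.25  1.55 -0.    1.35 -1.06] F [ 2.  -0.2  0. ] T [-0.07 -0.49  0.03] open 0.0607 gf 25.0
R [[-1.0, 0.03, -0.0], [0.03, 1.0, -0.0], [0.0, -0.0, -1.0]]
```

Force is gone, so it is over the gap. Lowering.

Call:
play_rows(
  targets=[-0.02,0,0.1,0,-0.02,0,0.2,0,-0.02,0,0.2,0],
)

```text
t: 14.72
tool_pos: [0.5225, 0.3313, 0.1132]
orientation: [-0.048, -3.14, 0.001]
force: [1.4, -1.0, -2.8]
opening: 0.0607
gripper_force: 25.0
```

```bash
python3 -c "
from h import *
to(None)"
```

```text
t 14.72 tcp [0.5225 0.3313 0.1132] q [ 0.48  0.25  1.55 -0.    1.34 -1.06] F [ 1.4 -1.  -2.8] T [-0.03 -0.44  0.04] open 0.0607 gf 25.0
R [[-1.0, 0.031, -0.001], [0.031, 1.0, -0.0], [0.001, -0.0, -1.0]]
```

Call:
play_rows(
  targets=[-0.05,0,0.1,0,-0.05,0,0.2,0,-0.05,0,0.3,0,-0.05,0,0.35,0,-0.05,0,0.35,0],
)

```text
t: 15.13
tool_pos: [0.523, 0.3315, 0.1101]
orientation: [-0.047, -3.141, 0.0]
force: [-0.2, -0.1, -0.9]
opening: 0.0606
gripper_force: 25.0
```

```bash
python3 -c "
from h import *
to(None)"
```

```text
t 15.13 tcp [0.523  0.3315 0.1101] q [ 0.48  0.25  1.55  0.    1.34 -1.06] F [-0.2 -0.1 -0.9] T [ 0.09 -0.13  0.02] open 0.0606 gf 25.0
R [[-1.0, 0.03, -0.001], [0.03, 1.0, -0.0], [0.001, -0.0, -1.0]]
```

Call:
play_rows(
  targets=[0,0,0.05,0,0,0,0.08,0,0,0,0.08,0],
)

```text
t: 15.38
tool_pos: [0.5232, 0.3315, 0.1097]
orientation: [-0.047, -3.141, -0.0]
force: [0.3, 0.3, -1.3]
opening: 0.0609
gripper_force: 25.0
```

Call:
play_rows(
  targets=[0,0,0.02,5,0,0,0.05,10,0,0,0.07,15,0,0,0.07,15],
)

```text
t: 15.72
tool_pos: [0.5233, 0.3315, 0.109]
orientation: [0.463, 3.107, 0.0]
force: [-0.7, -1.1, -0.6]
opening: 0.0607
gripper_force: 25.0
```

```bash
python3 -c "
from h import *
to(None)"
```

```text
t 15.72 tcp [0.5233 0.3315 0.109 ] q [ 0.48  0.26  1.55 -0.    1.34 -0.79] F [-0.7 -1.1 -0.6] T [-0.03 -0.12  0.01] open 0.0607 gf 25.0
R [[-0.957, 0.291, 0.0], [0.291, 0.957, 0.0], [-0.0, 0.0, -1.0]]
```

Call:
play_rows(
  targets=[0,0,0.03,5,0,0,0.06,10,0,0,0.08,15,0,0,0.08,15],
)

```text
t: 16.05
tool_pos: [0.5233, 0.3315, 0.1082]
orientation: [0.86, 3.021, 0.0]
force: [-0.5, -0.8, 0.1]
opening: 0.0609
gripper_force: 25.0
```

Call:
play_rows(
  targets=[0,0,0.03,5,0,0,0.06,10,0,0,0.08,15,0,0,0.08,15],
)

```text
t: 16.38
tool_pos: [0.5233, 0.3315, 0.1074]
orientation: [1.244, 2.885, -0.0]
force: [-0.5, -0.4, -0.6]
opening: 0.0609
gripper_force: 25.0
```

```bash
python3 -c "
from h import *
to(None)"
```

```text
t 16.38 tcp [0.5233 0.3315 0.1074] q [ 0.48  0.26  1.55 -0.    1.33 -0.27] F [-0.5 -0.4 -0.6] T [-0.07 -0.07  0.05] open 0.0609 gf 25.0
R [[-0.686, 0.727, 0.0], [0.727, 0.686, -0.0], [-0.0, 0.0, -1.0]]
```

Call:
play_rows(
  targets=[0,0,0.03,5,0,0,0.06,10,0,0,0.08,15,0,0,0.08,15],
)

```text
t: 16.72
tool_pos: [0.5232, 0.3315, 0.1066]
orientation: [1.609, 2.699, -0.0]
force: [0.2, 0.0, -0.3]
opening: 0.0608
gripper_force: 25.0
```

Call:
play_rows(
  targets=[0,0,0.03,5,0,0,0.06,10,0,0,0.08,15,0,0,0.08,15],
)

```text
t: 17.05
tool_pos: [0.5232, 0.3314, 0.1058]
orientation: [-1.946, -2.466, 0.0]
force: [-0.1, 0.0, -0.9]
opening: 0.0607
gripper_force: 25.0
```

```bash
python3 -c "
from h import *
to(None)"
```

```text
t 17.05 tcp [0.5232 0.3314 0.1058] q [ 0.48  0.26  1.55 -0.    1.33  0.25] F [-0.1  0.  -0.9] T [-0.05 -0.11 -0.  ] open 0.0607 gf 25.0
R [[-0.233, 0.973, -0.0], [0.973, 0.233, -0.0], [-0.0, -0.0, -1.0]]
```

Call:
play_rows(
  targets=[0,0,0.02,4,0,0,0.05,8,0,0,0.05,8],
)

```text
t: 17.3
tool_pos: [0.5233, 0.3315, 0.1053]
orientation: [2.112, 2.326, 0.0]
force: [-0.3, -0.2, -0.1]
opening: 0.0613
gripper_force: 25.0
```

```bash
python3 -c "
from h import *
to(None)"
```

```text
t 17.3 tcp [0.5233 0.3315 0.1053] q [ 0.48  0.26  1.55 -0.    1.33  0.39] F [-0.3 -0.2 -0.1] T [-0.03 -0.1  -0.07] open 0.0613 gf 25.0
R [[-0.096, 0.995, 0.0], [0.995, 0.096, -0.0], [-0.0, 0.0, -1.0]]
```

Call:
play_rows(
  targets=[0,0,0.01,2,0,0,0.03,4,0,0,0.03,4],
)

```text
t: 17.55
tool_pos: [0.5233, 0.3315, 0.1051]
orientation: [2.19, 2.253, 0.0]
force: [-0.2, 0.3, -0.2]
opening: 0.0609
gripper_force: 25.0
```

```bash
python3 -c "
from h import *
to(None)"
```

```text
t 17.55 tcp [0.5233 0.3315 0.1051] q [ 0.48  0.26  1.55 -0.    1.33  0.45] F [-0.2  0.3 -0.2] T [-0.02 -0.13 -0.06] open 0.0609 gf 25.0
R [[-0.028, 1.0, 0.0], [1.0, 0.028, 0.0], [0.0, 0.0, -1.0]]
```

Call:
play_rows(
  targets=[0,0,0.01,2,0,0,0.03,4,0,0,0.03,4],
)

```text
t: 17.8
tool_pos: [0.5233, 0.3314, 0.1048]
orientation: [2.268, 2.173, -0.0]
force: [-0.3, -0.6, 1.5]
opening: 0.0607
gripper_force: 25.0
```

```bash
python3 -c "
from h import *
to(None)"
```

```text
t 17.8 tcp [0.5233 0.3314 0.1048] q [ 0.48  0.26  1.55 -0.    1.33  0.52] F [-0.3 -0.6  1.5] T [-0.2  -0.04  0.04] open 0.0607 gf 25.0
R [[0.043, 0.999, 0.0], [0.999, -0.043, -0.0], [-0.0, 0.0, -1.0]]
```

Call:
play_rows(
  targets=[0,0,0.01,2,0,0,0.02,3,0,0,0.02,3],
)

```text
t: 18.05
tool_pos: [0.5231, 0.3308, 0.1046]
orientation: [2.326, 2.111, -0.002]
force: [-2.6, -4.3, 4.6]
opening: 0.061
gripper_force: 25.0
```

```bash
python3 -c "
from h import *
to(None)"
```

```text
t 18.05 tcp [0.5231 0.3308 0.1046] q [ 0.48  0.26  1.55 -0.    1.33  0.58] F [-2.6 -4.3  4.6] T [-0.93  0.44  0.22] open 0.061 gf 25.0
R [[0.096, 0.995, -0.001], [0.995, -0.096, -0.001], [-0.001, -0.0, -1.0]]
```

Call:
play_rows(
  targets=[0,0,-0.03,1,0,0,-0.03,1.5,0,0,-0.03,1.5],
)

```text
t: 18.3
tool_pos: [0.5231, 0.3307, 0.1047]
orientation: [2.353, 2.081, -0.002]
force: [-1.8, -4.8, 2.4]
opening: 0.0608
gripper_force: 25.0
```

```bash
python3 -c "
from h import *
to(None)"
```

```text
t 18.3 tcp [0.5231 0.3307 0.1047] q [ 0.48  0.26  1.55 -0.    1.33  0.6 ] F [-1.8 -4.8  2.4] T [-0.94  0.28  0.58] open 0.0608 gf 25.0
R [[0.122, 0.993, -0.001], [0.993, -0.122, -0.001], [-0.001, -0.0, -1.0]]
```

Hard stop at 0.58 Nm, at the fully-home height (rim 23 mm below the mouth). Letting go.

Call:
play_rows(
  targets=[0,0,0,0,0,0,0,0,0,0,0,0,0,0,0,0,0,0,0,0,0,0,0,0],
  grip=9.3,
)

```text
t: 18.8
tool_pos: [0.5233, 0.3316, 0.1047]
orientation: [-2.356, -2.078, -0.0]
force: [-0.5, 0.3, 0.2]
opening: 0.0919
gripper_force: 0.0
```

Call:
play_rows(
  targets=[0,0,-0.5,0,0,0,-2,0,0,0,-4,0,0,0,-7,0,0,0,-10,0,0,0,-13,0,0,0,-15,0,0,0,-15,0],
)

```text
t: 19.47
tool_pos: [0.5255, 0.3328, 0.2619]
orientation: [2.355, 2.076, 0.015]
force: [0.8, 0.2, 0.9]
opening: 0.0927
gripper_force: 0.0
```

Call:
play_rows(
  targets=[-3,0,0,0,-6,0,0,0,-9,0,0,0,-12,0,0,0,-15,0,0,0,-17,0,0,0,-18,0,0,0,-18,0,0,0],
)

```text
t: 20.13
tool_pos: [0.5005, 0.1513, 0.2546]
orientation: [2.359, 2.075, -0.0]
force: [0.2, -0.3, 0.3]
opening: 0.0932
gripper_force: 0.0
```

```bash
python3 - <<'E'
from h import *
to(None)
t=cam('top');s=cam('side')
print(proj(t,[.523,.331,.127]),proj(s,[.523,.331,.113]))
a=t['image'][180:260,210:300]; b=s['image'][190:270,275:365]
im=np.hstack([cv2.resize(a,(400,356),interpolation=2),cv2.resize(b,(400,356),interpolation=2)])
cv2.imwrite('pics/g.png',im[:,:,::-1])
E
```

```text
t 20.13 tcp [0.5005 0.1513 0.2546] q [ 0.2  -0.09  1.65 -0.    1.59  0.32] F [ 0.2 -0.3  0.3] T [-0.04 -0.09  0.01] open 0.0932 gf 0.0
R [[0.128, 0.992, -0.0], [0.992, -0.128, -0.0], [-0.0, 0.0, -1.0]]
(np.float64(254.6233888037813), np.float64(218.14877200237498)) (np.float64(318.58901407238596), np.float64(227.1969298543792))
```

View pics/g.png

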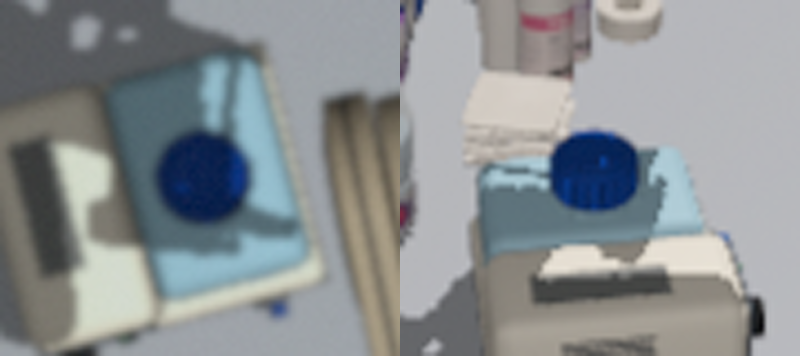

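The cap sits level and low on the tank (side crop (595,170), top crop (203,177)), and the arm is clear. Handing in.

```bash
python3 -c "
from h import *
print(workorder.close_job())"
```

```text
the job is handed in; nothing more can be done
None
```

The cap is back on the filler neck, level: it dropped over the thread starts after about 63° anticlockwise, then screwed about 95° clockwise to the hard stop (0.58 Nm, above the 0.3 Nm hand-tight figure but below the 0.8 Nm limit); I let go, moved the arm clear and handed the job in at about 20 s.

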